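# Unlock and open the drill-bit drawer

## Task

Two grey steel chests stand on the drilling bench and only one of them has a drawer. That drawer is locked by the steel stay that swings on the lid hinge of its chest: lift this stay well up (halfway to upright or more) so that it stays up by itself, then pull the drawer out by its pull, most of the way, and let go. Leave the stay of the other chest down.

Things in the scene. Friction and masses are not known exactly. Their poses are not given: they have to be found in the camera images.
- chest: The drawer chest: fixed grey steel box 220 x 220 mm, 110 mm tall, lid on top (always shut, surface at z = 110 mm), hinge knuckles on its rear edge. Origin: centre of its underside. x points to its rear, y to its left; the drawer, with a pull, faces -x. The other chest is alike but has no drawer or pull. Small loose items lie on the lids' rear corners.
- stay_grip (a point): Centre of the grip at the free end of the drawer chest's stay, a perforated bar along the middle of the lid. Grip: dark steel roller 22 mm in diameter, 26 mm long along y. Stay down, it lies at x = -30, y = 0, z = 140 mm of the chest. Pinch its flat ends, fingers closing along the chest's y, 50 mm or more free on both sides. It may turn in the fingers, so the hand can stay upright.
- stay (a joint): Swing of that stay, rad: 0 down (drawer locked), 1.5 nearly upright (stop). Its axis is parallel to the chest's y, at x = 100, y = 0, z = 122 mm of the chest; the grip rises and moves back towards it. The hinge is stiff: about 4 N at the grip lifts it and it stays where it is left. Its tooth, in a slot in the lid, holds the drawer shut until about 0.25 rad.
- pull (a point): Grasp point on the drawer's pull: a dark steel tab 18 mm wide (y), 22 mm tall, standing 55 mm out of the drawer front; this point is 36 mm out from the front, at half its height, 25 mm below the lid's surface. Drawer shut, it lies at x = -158, y = 0, z = 85 mm of the chest. Pinch its two sides, fingers closing along the chest's y.
- drawer (a joint): Travel of the drawer, m: 0 shut, 0.09 fully out (stop), sliding along the chest's -x. It slides with about 2 N and stays where it is left.
- case_stay (a joint): Swing of the identical stay on the other chest (the one with no drawer), rad: 0 lying down. To be left down.

How it is judged:
By the outcome, as a careful person would: the job done as asked, in the order asked, and still so for the second after the job is handed in, with the robot touching nothing.
It also fails if it takes over 45 s, if anything falls off the work surface, if the arm or the gripper's body presses on something with over 40 N, if the wrist force passes 120 N, or if a joint passes its speed limit or range.

## Robot

A 6-joint arm with a two-finger parallel gripper is mounted at the origin on the work surface. World frame = base frame: x ahead of the robot, y to its left, z up, the work surface at z = 0. Lengths are in mm, angles in rad, forces in N, time in s.
With the tool pointing down it reaches from about 300 to 875 mm from the base axis. Payload 6.4 kg.
Tool frame: the origin (TCP) lies at the very end of the fingers, on their centre line; the grasp point (between the pads) lies 19 mm behind it (bot.grip_point_offset is the distance from the TCP to the grasp point, in mm); z points along the fingers, y is the direction in which the jaws open and shut (so a half turn about z gives the same grasp; the last joint's range is limited). The gripper opens to 88 mm and grips with 3 to 60 N. Pads are 18 mm wide; open, the fingers measure 123 mm over their backs; the gripper's body (75 mm by 187 mm) begins 45 mm behind the grasp point.
Start: joints at [1.026, 0.181, 1.607, -0, 1.354, -0.206], TCP at [191.093, 542.332, 238.714] pointing down, gripper open.
Joint ranges: [-2.99, 2.99], [-0.89, 2.07], [0.3, 2.58], [-1.14, 4.28], [0, 2.63], [-3.12, 3.12]. Speed limits (rad/s): [2.57, 2.57, 3.01, 3.14, 3.14, 3.14].

## Interface

Orientations are given as a 3x3 rotation matrix whose columns are the frame's x, y, z axes.
In Python, from rig import bot gives the robot as it stands.
- The arm moves only by the tool drive_tool, never from a script. Its argument "increments" is a list that holds one entry, the list of rows, each a list of 7 numbers: the gripper command: -1 is shut, 1 is fully open, values between are in proportion, then the shift along the tool's x, y, z in m, then the turn, a rotation vector about the tool's x, y, z in degrees. A call has 1 to 12 rows; each row is the pose to reach, as a shift and turn from the pose commanded when the call began, along the tool's axes at that moment; what a row does not reach only later rows make up. A row lasts 1/12 s, in which the tool goes at most 41.7 mm and 7.16 degrees, less where a joint would pass 70% of its speed; a pose out of reach is approached as far as the arm can. A call with a gripper value outside its range is refused whole. The fingers move at their own pace and stop on an object; "force" is the grip in N (left out, the last holds). Time passes only in rows, so rows that repeat a pose let the fingers close. It gives the time, the measured TCP pose, the force and the opening at its end, in the units of the state.
- bot.observe(): the state, without advancing time (a new reading comes with each control period).
- bot.camera(name): name is "scene" or "top"; returns the picture (384x512x3 uint8, red, green, blue); there is no depth.
- bot.camera_model(name): a dict with "fovy" (degrees; the focal length in pixels is half the picture's height over the tangent of half this angle, whatever the lens; pixels are square), "cx", "cy" (the principal point, pixels), "k1" (the pictures are not rectified: a ray, as slopes to the right and down, at radius r is drawn at 1 + k1 r^2 times it, then the intrinsics apply), "rvec" (rotation vector, rad) and "tvec" (3), from world to camera coordinates, as OpenCV has them. Camera axes: x right, y down, z forward; pixel columns grow to the right and rows downward; lengths in mm; the calibration is good to about 2 mm. A picture is of the moment at which its call begins. camera_model takes no time and is no camera call.
- bot.job_done(): hands the job in, once; it reports no verdict.
The state is a dict: "time": time; "joints": joint angles; "joint_velocities": joint speeds; "joint_efforts": joint torques, N m; "eef_pos": TCP position; "tool_rot": TCP orientation; "contact_force": force on the tool from outside, world axes, zero at the start; "wrist_torque": the same for the moment, N m; "gripper_width": finger opening in mm.
Only numpy, scipy, OpenCV 4.12 (cv2) and the standard library are available. Lean on these libraries where they do the work, as an engineer would, in place of code of your own. Each camera call takes 0.05 s, during which the arm holds its last target.

## Working session

There is one attempt and no reset: what is moved stays moved. The work goes in short steps, Python scripts to look and compute and a tool call to move; the robot and the scene stay as the last step left them, time stands still between calls to the robot, and variables do not carry over. Pictures are saved under pics/ and viewed, and the job is handed in when it is done.

Besides the shell and the picture viewer there is one more tool, called after ">>>" in YAML: its name, and indented under it one key for each argument. drive_tool: Moves the arm, as the interface text tells. Its arguments: {"type":"object","properties":{"increments":{"type":"array","items":{"type":"array","items":{"type":"array","items":{"type":"number"}}}},"force":{"type":"number"}},"required":["increments"]}

```bash
ls; mkdir -p pics; python3 - <<'E'
from rig import bot
import cv2
for n in ("scene","top"):
    im=bot.camera(n); cv2.imwrite(f"pics/{n}0.png",im[:,:,::-1]); print(n,bot.camera_model(n))
s=bot.observe(); print(s["time"],s["eef_pos"],s["tool_rot"],s["gripper_width"],bot.grip_point_offset)
E
```

```text
pics
scene {'fovy': 57.396787338295205, 'cx': 258.63868003007815, 'cy': 188.25497449724944, 'k1': 0.023516786371151323, 'rvec': array([ 0.80387047,  2.58927633, -1.04690169]), 'tvec': array([ 500.64721871, -150.88564048, 1038.61001067])}
top {'fovy': 44.04099865288148, 'cx': 261.47433400290873, 'cy': 190.1691533469003, 'k1': -0.09759922364935325, 'rvec': array([ 2.10823926, -2.15896224,  0.13122541]), 'tvec': array([ 11.08707604, 611.59356224, 843.56251504])}
0.1 [190.82962502 541.91122865 237.92433234] [[-9.43180966e-01  3.32278598e-01 -7.74315816e-04]
 [ 3.32279374e-01  9.43180075e-01 -1.32760508e-03]
 [ 2.89184496e-04 -1.50946101e-03 -9.99998819e-01]] 88.05529030353891 18.700000000000003
```

View pics/scene0.png

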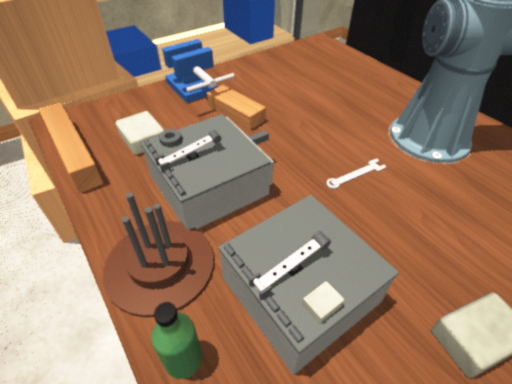

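View pics/top0.png

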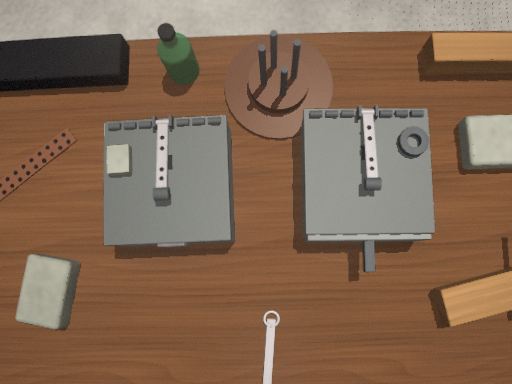

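The top view shows the drawer chest on the right: pull at about (370,255), grip at (373,184), lid corners near (303,110), (428,110), (432,240) and (304,238). The left chest has no pull. I'll measure these next.

```bash
cat > h.py <<'E'
import numpy as np, cv2
from rig import bot
def cam(n):
    m=bot.camera_model(n); f=192/np.tan(np.radians(m["fovy"]/2))
    K=np.array([[f,0,m["cx"]],[0,f,m["cy"]],[0,0,1]]);R=cv2.Rodrigues(m["rvec"])[0]
    return K,np.array([m["k1"],0,0,0,0.]),R,m["tvec"],m["rvec"]
def ray(n,px):
    K,d,R,t,_=cam(n); u=cv2.undistortPoints(np.float64([[px]]),K,d)[0,0]
    return -R.T@t, R.T@np.array([u[0],u[1],1])
def onz(n,px,z):
    o,v=ray(n,px); return o+v*(z-o[2])/v[2]
def proj(n,P):
    K,d,R,t,r=cam(n); return cv2.projectPoints(np.float64(P).reshape(-1,1,3),r,t,K,d)[0][:,0]
def tri(p1,p2):
    o1,v1=ray("scene",p1);o2,v2=ray("top",p2);v1/=np.linalg.norm(v1);v2/=np.linalg.norm(v2)
    a=np.linalg.lstsq(np.c_[v1,-v2],o2-o1,rcond=None)[0];A=o1+a[0]*v1;B=o2+a[1]*v2
    return (A+B)/2,np.linalg.norm(A-B)
E
python3 - <<'E'
from h import *
im=cv2.imread("pics/top0.png");c=cv2.resize(im[90:280,290:450],None,fx=3,fy=3,interpolation=cv2.INTER_CUBIC);cv2.imwrite("pics/topz.png",c)
im=cv2.imread("pics/scene0.png");c=cv2.resize(im[100:240,130:290],None,fx=4,fy=4,interpolation=cv2.INTER_CUBIC);cv2.imwrite("pics/scz.png",c)
for p in [(303,110),(428,110),(432,234),(304,234)]: print(onz("top",p,110).round(1))
print(onz("top",(373,184),150),onz("top",(370,268),85), onz("scene",(262,137),85))
E
```

```text
[744.4 -82.  110. ]
[ 739.4 -306.1  110. ]
[ 518.4 -296.2  110. ]
[524.5 -76.  110. ]
[ 601.67089485 -190.14608645  150.        ] [ 463.40204635 -191.04462057   85.        ] [ 471.68483514 -185.14631383   85.        ]
```

View pics/topz.png

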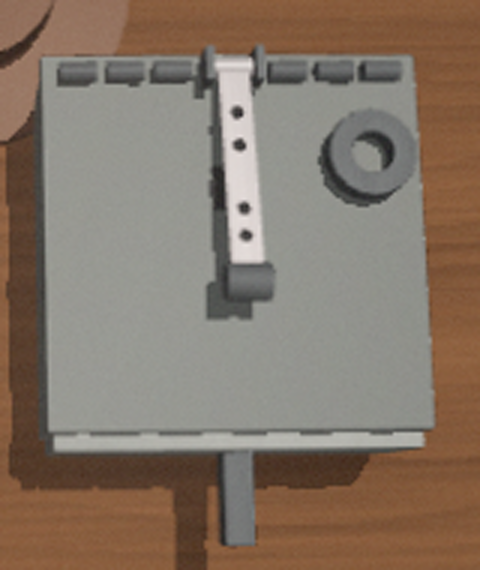

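View pics/scz.png

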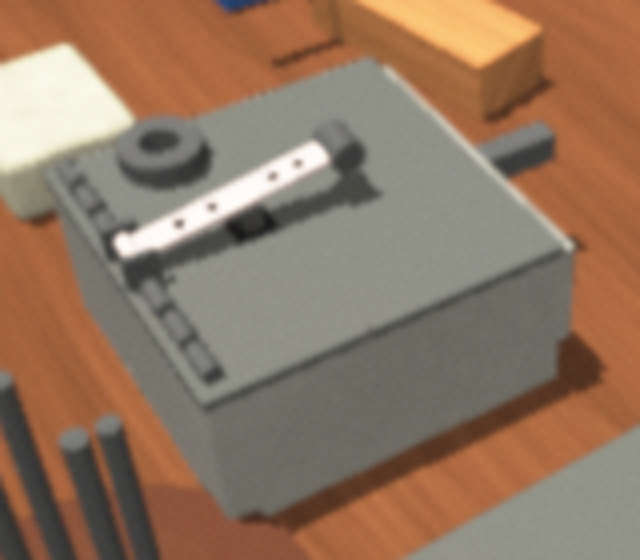

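Lid corners in the zoomed views are sharp, so I'll fit the chest square and check it against the grip and the pull tip.

```bash
python3 - <<'E'
from h import *
Z=lambda a:(a[0]/3+290-.33,a[1]/3+90-.33)
S=lambda a:(a[0]/4+130-.37,a[1]/4+100-.37)
tp=[(41,56),(413,56),(434,428),(48,431)]
P=np.array([onz("top",Z(a),110) for a in tp])
sp=[(207,405),(50,173),(375,60),(568,250)]  # same order: rear-left, rear-right, front-right, front-left
Q=np.array([onz("scene",S(a),110) for a in sp])
print(P.round(1));print(Q.round(1))
M=np.array([[110,110],[110,-110],[-110,-110],[-110,110.]])
def fit(P):
    c=P[:,:2].mean(0);H=M.T@(P[:,:2]-c);yaw=np.arctan2(H[0,1]-H[1,0],H[0,0]+H[1,1]);R=np.array([[np.cos(yaw),-np.sin(yaw)],[np.sin(yaw),np.cos(yaw)]])
    print("c",c,"yaw deg",np.degrees(yaw),"res",(P[:,:2]-c-M@R.T).round(1).tolist());return c,R
for X in (P,Q): c,R=fit(X); print("grip pred",c+R@[-30,0],"pull pred",c+R@[-158,0],"tip",c+R@[-177,0])
print("grip tri",tri(S((345,147)),Z((251,283))))
print("grip top z140+",onz("top",Z((251,281)),151),"pull tip top",onz("top",Z((239,543)),96),"pull root",onz("top",Z((238,452)),96), "scene tip",onz("scene",S((543,126)),96))
s=bot.observe();print(s["joints"])
E
```

```text
[[ 747.5  -82.7  110. ]
 [ 742.5 -305.1  110. ]
 [ 521.2 -300.5  110. ]
 [ 525.5  -78.8  110. ]]
[[ 744.8  -78.5  110. ]
 [ 739.  -297.8  110. ]
 [ 519.9 -292.4  110. ]
 [ 525.7  -71.6  110. ]]
c [ 634.16203588 -191.79557522] yaw deg -1.155540872192061 res [[1.1, 1.3], [0.6, -1.1], [-0.8, -0.9], [-0.9, 0.8]]
grip pred [ 604.16813689 -191.19057645] pull pred [ 476.19416788 -188.60924837] tip [ 457.19803185 -188.22608248]
c [ 632.36267628 -185.08716932] yaw deg -1.556953482244618 res [[-0.5, -0.4], [-0.3, 0.2], [0.5, -0.4], [0.3, 0.6]]
grip pred [ 602.37375196 -184.27205071] pull pred [ 474.42100821 -180.7942113 ] tip [ 455.42802281 -180.27796952]
grip tri (array([ 601.15795706, -191.30974755,  138.98536472]), np.float64(5.487893313442885))
grip top z140+ [ 602.60756495 -190.55145012  151.        ] pull tip top [ 459.10543759 -187.481025     96.        ] pull root [ 511.26912725 -189.44755541   96.        ] scene tip [ 459.03811792 -188.54251853   96.        ]
[ 1.02572721e+00  1.81449511e-01  1.60787820e+00 -2.68518243e-05
  1.35380163e+00 -2.06344285e-01]
```

>>> drive_tool:
  increments:
    - [[1,-0.02,-0.017,0,0,0,-1],[1,-0.05,-0.044,0,0,0,-4],[1,-0.08,-0.07,0,0,0,-8],[1,-0.11,-0.097,0,0,0,-12],[1,-0.14,-0.123,0,0,0,-16],[1,-0.17,-0.149,0,0,0,-18.1],[1,-0.2,-0.176,0,0,0,-18.1],[1,-0.23,-0.202,0,0,0,-18.1],[1,-0.26,-0.228,0,0,0,-18.1],[1,-0.29,-0.255,0,0,0,-18.1],[1,-0.31,-0.272,0,0,0,-18.1],[1,-0.315,-0.277,0,0,0,-18.1]]
  force: 25

```text
time: 1.1
eef_pos: [397.6, 173.3, 238.6]
tool_rot: [[-1.0, 0.027, 0.0], [0.027, 1.0, -0.001], [-0.0, -0.001, -1.0]]
contact_force: [-1.0, 0.6, 0.8]
gripper_width: 88.2
```

```bash
cat >> h.py <<'E'
from scipy.spatial.transform import Rotation as Ro
def go(T,yaw=-1.3):
    s=bot.observe();R=s["tool_rot"];a=np.radians(yaw);y=np.array([-np.sin(a),np.cos(a),0]);z=np.array([0,0,-1.]);Rt=np.c_[np.cross(y,z),y,z]
    print("pos",s["eef_pos"].round(1),"F",s["contact_force"].round(1),"w",round(s["gripper_width"],1),"shift mm",(R.T@(np.array(T)-s["eef_pos"])).round(1),"turn",Ro.from_matrix(R.T@Rt).as_rotvec(degrees=True).round(2),"t",s["time"])
E
python3 -c "
from h import *
go([602.5,-190,190])"
```

```text
pos [397.6 173.3 238.6] F [-1.   0.6  0.8] w 88.2 shift mm [-214.6 -357.6   49.1] turn [-0.06  0.03 -0.25] t 1.1
```

>>> drive_tool:
  increments:
    - [[1,-0.012,-0.02,0,0,0,0],[1,-0.032,-0.053,0,0,0,0],[1,-0.052,-0.087,0,0,0,0],[1,-0.072,-0.12,0,0,0,0],[1,-0.092,-0.153,0,0,0,0],[1,-0.112,-0.187,0.01,0,0,0],[1,-0.132,-0.22,0.02,0,0,0],[1,-0.152,-0.253,0.03,0,0,0],[1,-0.172,-0.287,0.04,0,0,0],[1,-0.192,-0.32,0.045,0,0,0],[1,-0.207,-0.345,0.048,0,0,0],[1,-0.214,-0.357,0.048,0,0,0]]

```text
time: 2.1
eef_pos: [602.7, -187.5, 188.9]
tool_rot: [[-1.0, 0.025, -0.001], [0.025, 1.0, 0.001], [0.001, 0.001, -1.0]]
contact_force: [-1.0, 0.8, -0.3]
gripper_width: 88.3
```

>>> drive_tool:
  increments:
    - [[1,0,0,0,0,0,0],[1,0,0,0,0,0,0]]

```text
time: 2.27
eef_pos: [601.7, -184.6, 189.8]
tool_rot: [[-1.0, 0.023, -0.002], [0.023, 1.0, 0.001], [0.002, 0.001, -1.0]]
contact_force: [-0.6, 0.3, -0.2]
gripper_width: 88.6
```

```bash
python3 -c "
from h import *
go([602.5,-190,121.5])
for n in ('scene','top'):
    im=bot.camera(n); cv2.imwrite(f'pics/{n}1.png',im[:,:,::-1])"
```

```text
pos [ 601.7 -184.6  189.8] F [-0.6  0.3 -0.2] w 88.6 shift mm [-1.  -5.5 68.3] turn [ 0.08 -0.09 -0.04] t 2.2667
```

View pics/scene1.png

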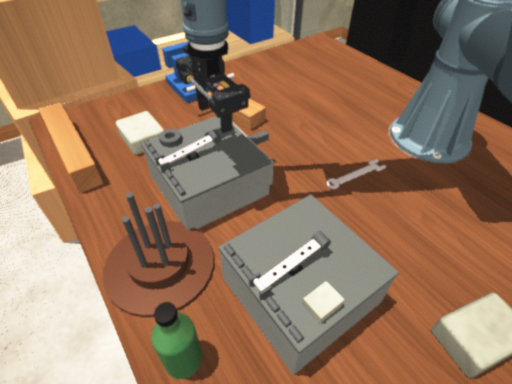

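View pics/top1.png

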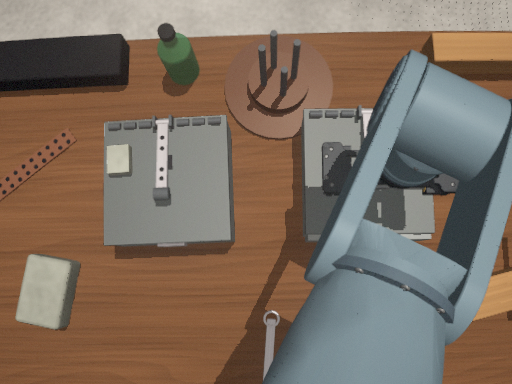

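The scene view shows the hand over the grip end of the stay (roller behind the finger, about (216,137)), and the top view agrees. I'll descend, with a 5 mm correction in y, and close.

>>> drive_tool:
  increments:
    - [[1,-0.001,-0.004,0.01,0,0,0],[1,-0.001,-0.005,0.02,0,0,0],[1,-0.001,-0.005,0.03,0,0,0],[1,-0.001,-0.005,0.04,0,0,0],[1,-0.001,-0.005,0.05,0,0,0],[1,-0.001,-0.005,0.06,0,0,0],[1,-0.001,-0.005,0.065,0,0,0],[1,-0.001,-0.005,0.068,0,0,0],[1,-0.001,-0.005,0.068,0,0,0],[1,-0.001,-0.005,0.068,0,0,0]]

```text
time: 3.2
eef_pos: [602.9, -190.5, 122.8]
tool_rot: [[-1.0, 0.023, 0.0], [0.023, 1.0, -0.0], [-0.0, -0.0, -1.0]]
contact_force: [-0.9, -1.1, 0.3]
gripper_width: 88.5
```

```bash
python3 -c "
from h import *
go([602.5,-190,121.5])
im=bot.camera('scene'); cv2.imwrite('pics/scene2.png',cv2.resize(im[60:240,120:320,::-1],None,fx=3,fy=3,interpolation=2))"
```

```text
pos [ 602.9 -190.5  122.8] F [-0.9 -1.1  0.3] w 88.5 shift mm [0.5 0.5 1.3] turn [-0.01  0.01 -0.01] t 3.2
```

View pics/scene2.png

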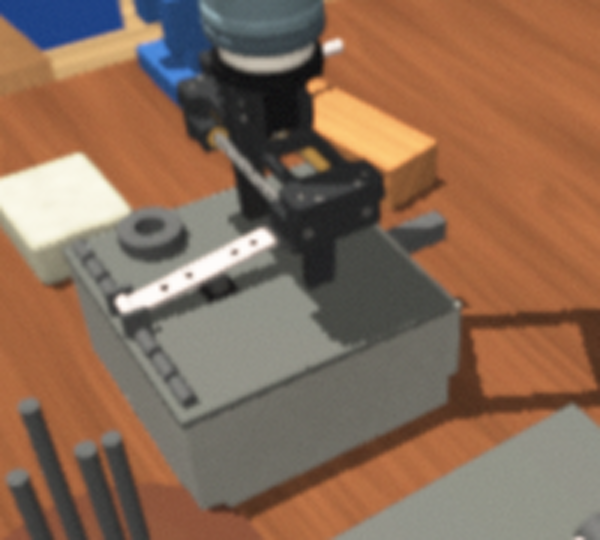

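The fingers straddle the roller, one on each side and clear of the lid. Now to close.

>>> drive_tool:
  increments:
    - [[0.2,0,0,0.001,0,0,0],[-0.2,0,0,0.001,0,0,0],[-0.4,0,0,0.001,0,0,0],[-0.6,0,0,0.001,0,0,0],[-0.8,0,0,0.001,0,0,0],[-1,0,0,0.001,0,0,0],[-1,0,0,0.001,0,0,0],[-1,0,0,0.001,0,0,0],[-1,0,0,0.001,0,0,0],[-1,0,0,0.001,0,0,0]]
  force: 25

```text
time: 4.08
eef_pos: [602.8, -190.0, 121.7]
tool_rot: [[-1.0, 0.023, -0.0], [0.023, 1.0, 0.001], [0.0, 0.001, -1.0]]
contact_force: [-0.5, -0.9, 1.7]
gripper_width: 25.8
```

```bash
python3 -c "
from h import *
go([602.5,-190,121.5])
import math
r=math.hypot(130,18);p=math.atan2(18,130)
for th in [.1,.2,.3,.4,.5,.6,.7,.8,.9,1,1.1,1.15,1.2]: print(th,'back',round(130-r*math.cos(p+th),1),'up',round(r*math.sin(p+th)-18,1))"
```

```text
pos [ 602.8 -190.   121.7] F [-0.5 -0.9  1.7] w 25.8 shift mm [ 0.3 -0.   0.2] turn [ 0.05 -0.01 -0.02] t 4.0833
0.1 back 2.4 up 12.9
0.2 back 6.2 up 25.5
0.3 back 11.1 up 37.6
0.4 back 17.3 up 49.2
0.5 back 24.5 up 60.1
0.6 back 32.9 up 70.3
0.7 back 42.2 up 79.5
0.8 back 52.3 up 87.8
0.9 back 63.3 up 95.0
1 back 74.9 up 101.1
1.1 back 87.1 up 106.0
1.15 back 93.3 up 108.0
1.2 back 99.7 up 109.7
```

>>> drive_tool:
  increments:
    - [[-1,-0.001,0,-0.0065,0,0,0],[-1,-0.0024,0,-0.013,0,0,0],[-1,-0.004,0,-0.019,0,0,0],[-1,-0.006,0,-0.0255,0,0,0],[-1,-0.0085,0,-0.0315,0,0,0],[-1,-0.011,0,-0.0375,0,0,0],[-1,-0.014,0,-0.0435,0,0,0],[-1,-0.0173,0,-0.049,0,0,0],[-1,-0.021,0,-0.055,0,0,0],[-1,-0.0245,0,-0.06,0,0,0],[-1,-0.0285,0,-0.0653,0,0,0],[-1,-0.033,0,-0.0703,0,0,0]]

```text
time: 5.08
eef_pos: [634.9, -190.6, 192.7]
tool_rot: [[-1.0, 0.023, -0.003], [0.023, 1.0, 0.001], [0.003, 0.001, -1.0]]
contact_force: [-5.9, 3.4, -0.8]
gripper_width: 25.8
```

```bash
python3 -c "
from h import *
go([602.8+33,-190.7,121.7+70])
im=bot.camera('scene'); cv2.imwrite('pics/scene3.png',cv2.resize(im[20:220,100:320,::-1],None,fx=3,fy=3,interpolation=2))"
```

```text
pos [ 634.9 -190.6  192.7] F [-5.9  3.4 -0.8] w 25.8 shift mm [-0.9 -0.1  1. ] turn [ 0.06 -0.16 -0.  ] t 5.0833
```

View pics/scene3.png

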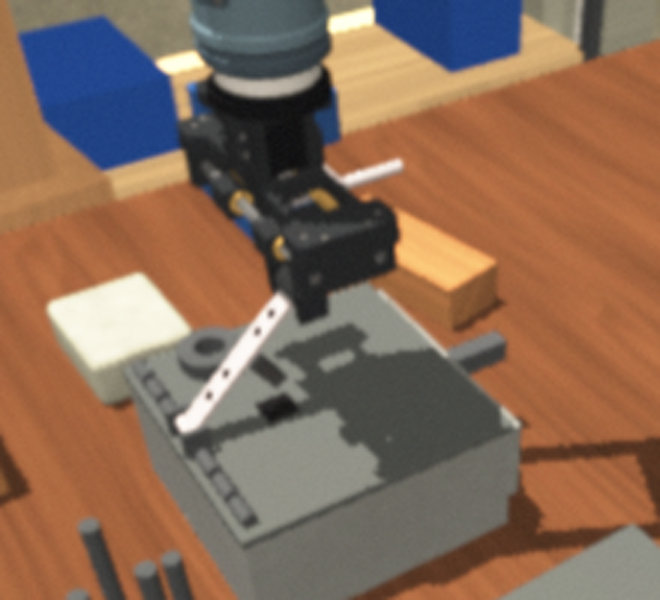

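The stay is following the fingers, at roughly 0.6 rad with low force. I'll continue along the arc to about 1.15.

>>> drive_tool:
  increments:
    - [[-1,-0.0045,0,-0.0046,0,0,0],[-1,-0.0093,0,-0.0092,0,0,0],[-1,-0.0143,0,-0.0135,0,0,0],[-1,-0.0194,0,-0.0175,0,0,0],[-1,-0.025,0,-0.0212,0,0,0],[-1,-0.0304,0,-0.0247,0,0,0],[-1,-0.036,0,-0.028,0,0,0],[-1,-0.042,0,-0.0308,0,0,0],[-1,-0.048,0,-0.0333,0,0,0],[-1,-0.0542,0,-0.0357,0,0,0],[-1,-0.0604,0,-0.0377,0,0,0],[-1,-0.0604,0,-0.0377,0,0,0]]

```text
time: 6.13
eef_pos: [697.4, -191.9, 231.4]
tool_rot: [[-1.0, 0.022, 0.002], [0.022, 1.0, 0.0], [-0.002, 0.0, -1.0]]
contact_force: [-0.2, 4.9, 2.2]
gripper_width: 25.7
```

>>> drive_tool:
  increments:
    - [[-1,0,0,0,0,0,0],[-0.8,0,0,0,0,0,0],[-0.4,0,0,0,0,0,0],[0,0,0,0,0,0,0],[0.3,0,0,0,0,0,0],[0.6,0,0,0,0,0,0],[0.6,0,0,0,0,0,0],[0.6,0,0,0,0,0,0]]

```text
time: 6.8
eef_pos: [696.1, -193.0, 229.6]
tool_rot: [[-1.0, 0.023, 0.0], [0.023, 1.0, -0.0], [-0.0, -0.0, -1.0]]
contact_force: [-0.5, 0.9, -1.0]
gripper_width: 57.7
```

```bash
python3 -c "
from h import *
go([602.8+93,-192.1,121.7+108])
im=bot.camera('scene'); cv2.imwrite('pics/scene4.png',cv2.resize(im[20:220,100:320,::-1],None,fx=3,fy=3,interpolation=2))"
```

```text
pos [ 696.1 -193.   229.6] F [-0.5  0.9 -1. ] w 57.7 shift mm [ 0.3  0.9 -0.1] turn [-0.02  0.   -0.04] t 6.8
```

View pics/scene4.png

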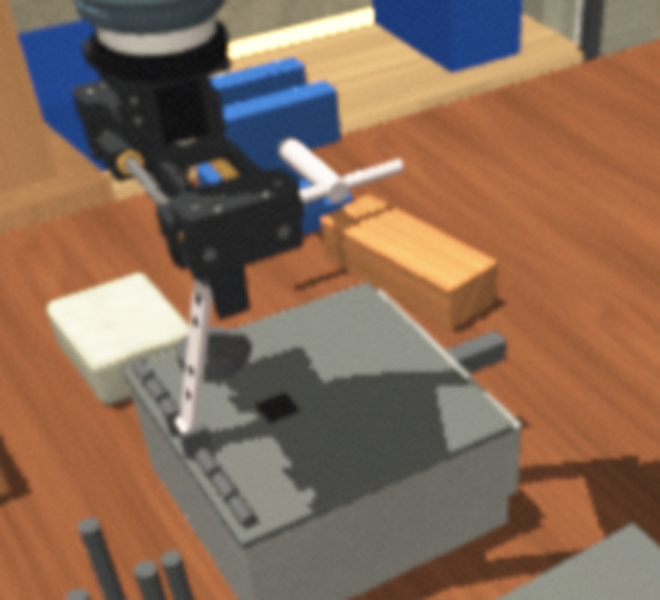

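The stay is up at about 1.15 rad with the jaws open 16 mm clear on each side. I'll retreat upward, then move over the pull.

>>> drive_tool:
  increments:
    - [[0.6,0,0,-0.008,0,0,0],[0.6,0,0,-0.023,0,0,0],[0.6,0,0,-0.038,0,0,0],[0.6,0,0,-0.053,0,0,0],[0.7,0.005,0,-0.06,0,0,0],[0.8,0.025,0,-0.06,0,0,0],[0.8,0.055,0,-0.06,0,0,0],[0.8,0.085,0,-0.06,0,0,0],[0.8,0.115,0,-0.06,0,0,0],[0.8,0.145,0,-0.06,0,0,0],[0.8,0.175,0,-0.06,0,0,0],[0.8,0.19,0,-0.06,0,0,0]]

```text
time: 7.85
eef_pos: [503.3, -187.8, 289.7]
tool_rot: [[-1.0, 0.023, -0.001], [0.023, 1.0, -0.0], [0.001, -0.0, -1.0]]
contact_force: [0.2, 0.9, 0.7]
gripper_width: 79.1
```

>>> drive_tool:
  increments:
    - [[0.8,0.01,0,0.01,0,0,0],[0.8,0.02,0,0.025,0,0,0],[0.8,0.027,0,0.045,0,0,0],[0.8,0.029,0,0.07,0,0,0],[0.8,0.029,0,0.095,0,0,0],[0.8,0.029,0,0.115,0,0,0],[0.8,0.029,0,0.125,0,0,0],[0.8,0.029,0,0.13,0,0,0],[0.8,0.029,0,0.13,0,0,0]]

```text
time: 8.6
eef_pos: [476.8, -187.3, 159.2]
tool_rot: [[-1.0, 0.023, -0.001], [0.023, 1.0, 0.001], [0.001, 0.001, -1.0]]
contact_force: [-1.1, -0.6, 0.5]
gripper_width: 79.3
```

```bash
python3 -c "
from h import *
go([476.5,-188.4,66])
im=bot.camera('scene'); cv2.imwrite('pics/scene5.png',cv2.resize(im[20:220,100:320,::-1],None,fx=3,fy=3,interpolation=2))"
```

```text
pos [ 476.8 -187.3  159.2] F [-1.1 -0.6  0.5] w 79.3 shift mm [ 0.2 -1.1 93.2] turn [ 0.04 -0.06 -0.01] t 8.6
```

View pics/scene5.png

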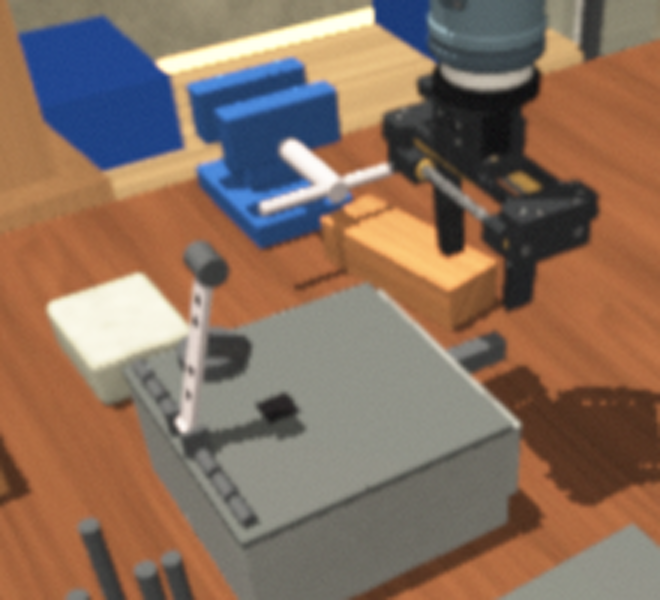

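The stay holds up by itself and the jaws are over the pull, at about (480,352) in the zoom. I'll descend and grip.

>>> drive_tool:
  increments:
    - [[0.8,0,-0.001,0.01,0,0,0],[0.8,0,-0.001,0.025,0,0,0],[0.8,0,-0.001,0.04,0,0,0],[0.8,0,-0.001,0.055,0,0,0],[0.8,0,-0.001,0.07,0,0,0],[0.8,0,-0.001,0.083,0,0,0],[0.8,0,-0.001,0.09,0,0,0],[0.8,0,-0.001,0.093,0,0,0],[0.8,0,-0.001,0.093,0,0,0]]

```text
time: 9.4
eef_pos: [477.2, -188.6, 66.6]
tool_rot: [[-1.0, 0.023, -0.0], [0.023, 1.0, 0.0], [0.0, 0.0, -1.0]]
contact_force: [-0.7, 0.2, 0.7]
gripper_width: 79.6
```

>>> drive_tool:
  increments:
    - [[0.4,0,0,0,0,0,0],[0,0,0,0,0,0,0],[-0.3,0,0,0,0,0,0],[-0.5,0,0,0,0,0,0],[-0.8,0,0,0,0,0,0],[-1,0,0,0,0,0,0],[-1,0,0,0,0,0,0],[-1,0,0,0,0,0,0],[-1,0,0,0,0,0,0],[-1,0,0,0,0,0,0]]
  force: 25

```text
time: 10.23
eef_pos: [477.1, -187.6, 66.6]
tool_rot: [[-1.0, 0.023, -0.0], [0.023, 1.0, 0.002], [0.0, 0.002, -1.0]]
contact_force: [0.3, 2.7, 0.9]
gripper_width: 17.5
```

```bash
python3 -c "
from h import *
go([476.5,-188.4,66])
im=bot.camera('scene'); cv2.imwrite('pics/scene6.png',cv2.resize(im[20:220,100:320,::-1],None,fx=3,fy=3,interpolation=2))"
```

```text
pos [ 477.1 -187.6   66.6] F [0.3 2.7 0.9] w 17.5 shift mm [ 0.6 -0.8  0.6] turn [ 0.11 -0.02 -0.03] t 10.2333
```

View pics/scene6.png

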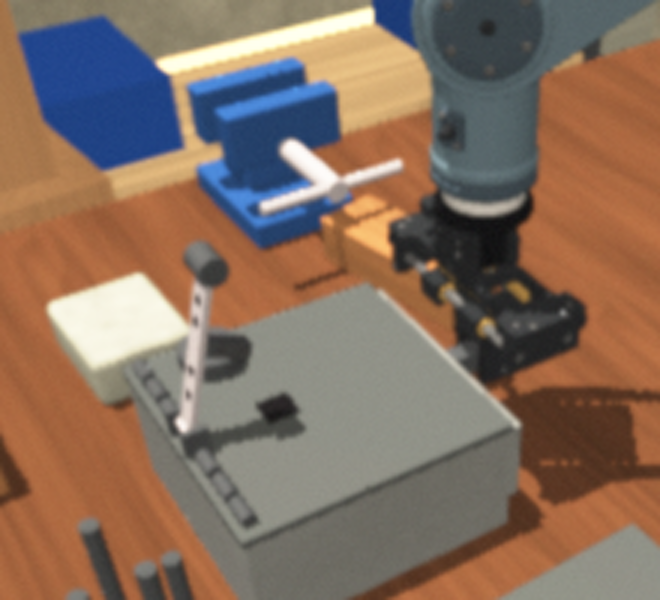

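The jaws are gripping the pull at 17.5 mm, which matches the 18 mm tab. Now a straight pull of 84 mm.

>>> drive_tool:
  increments:
    - [[-1,0.003,0,0,0,0,0],[-1,0.01,0,0,0,0,0],[-1,0.018,0,0,0,0,0],[-1,0.027,0,0,0,0,0],[-1,0.036,0,0,0,0,0],[-1,0.045,0,0,0,0,0],[-1,0.054,0,0,0,0,0],[-1,0.063,0,0,0,0,0],[-1,0.072,0,0,0,0,0],[-1,0.08,0,0,0,0,0],[-1,0.084,0,0,0,0,0],[-1,0.084,0,0,0,0,0]]

```text
time: 11.28
eef_pos: [392.0, -186.1, 66.6]
tool_rot: [[-1.0, 0.023, -0.001], [0.023, 1.0, 0.001], [0.001, 0.001, -1.0]]
contact_force: [-2.1, 6.6, 3.1]
gripper_width: 17.4
```

```bash
python3 -c "
from h import *
go([392.5,-186.5,66])
im=bot.camera('scene'); cv2.imwrite('pics/scene7.png',cv2.resize(im[20:220,100:320,::-1],None,fx=3,fy=3,interpolation=2))"
```

```text
pos [ 392.  -186.1   66.6] F [-2.1  6.6  3.1] w 17.4 shift mm [-0.5 -0.4  0.6] turn [ 0.06 -0.08 -0.04] t 11.2833
```

View pics/scene7.png

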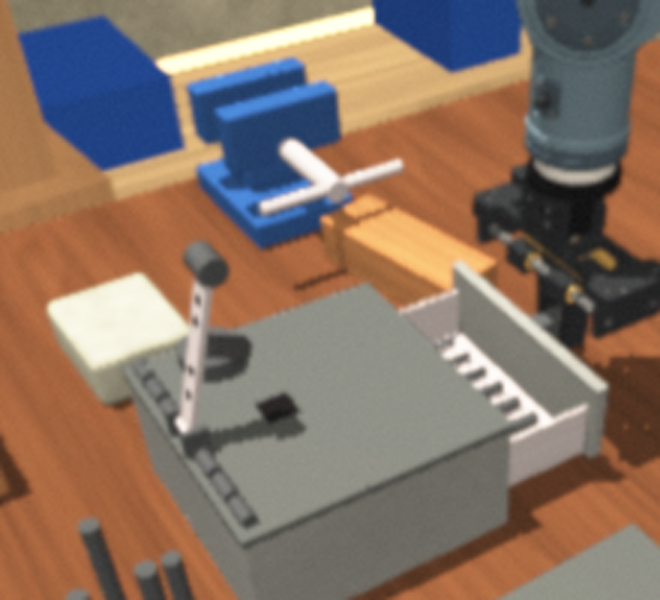

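The drawer is out and the stay is up. I'll let go and retreat upward.

>>> drive_tool:
  increments:
    - [[-0.8,0,0,0,0,0,0],[-0.5,0,0,0,0,0,0],[-0.2,0,0,0,0,0,0],[0.2,0,0,0,0,0,0],[0.5,0,0,0,0,0,0],[0.7,0,0,0,0,0,0],[0.7,0,0,0,0,0,0],[0.7,0,0,0,0,0,0]]

```text
time: 12.0
eef_pos: [393.2, -186.8, 66.7]
tool_rot: [[-1.0, 0.023, 0.0], [0.023, 1.0, -0.0], [-0.0, -0.0, -1.0]]
contact_force: [-0.1, 1.3, 0.1]
gripper_width: 59.8
```

>>> drive_tool:
  increments:
    - [[0.7,0,0,-0.008,0,0,0],[0.7,0,0,-0.025,0,0,0],[0.7,0,0,-0.045,0,0,0],[0.7,0,0,-0.065,0,0,0],[0.7,0,0,-0.085,0,0,0],[0.7,0,0,-0.105,0,0,0],[0.7,0,0,-0.125,0,0,0],[0.7,0,0,-0.14,0,0,0],[0.7,0,0,-0.15,0,0,0],[0.7,0,0,-0.15,0,0,0],[0.7,0,0,-0.15,0,0,0]]

```text
time: 12.92
eef_pos: [393.3, -186.7, 216.9]
tool_rot: [[-1.0, 0.023, 0.001], [0.023, 1.0, -0.001], [-0.001, -0.001, -1.0]]
contact_force: [0.4, -0.1, -1.6]
gripper_width: 75.0
```

```bash
python3 -c "
from h import *
go([392.5,-186.5,216])
im=bot.camera('scene'); cv2.imwrite('pics/scene8.png',im[:,:,::-1])
im=bot.camera('top'); cv2.imwrite('pics/top8.png',im[:,:,::-1])"
```

```text
pos [ 393.3 -186.7  216.9] F [ 0.4 -0.1 -1.6] w 75.0 shift mm [0.8 0.2 0.9] turn [-0.04  0.04 -0.01] t 12.9167
```

View pics/scene8.png

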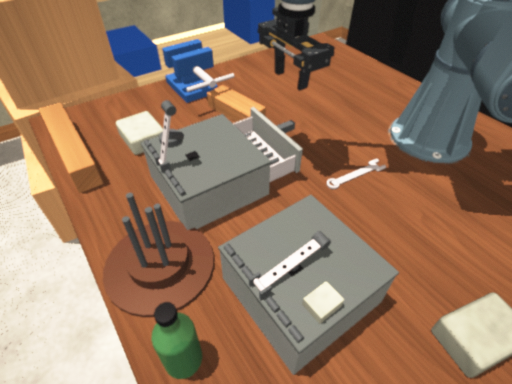

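View pics/top8.png

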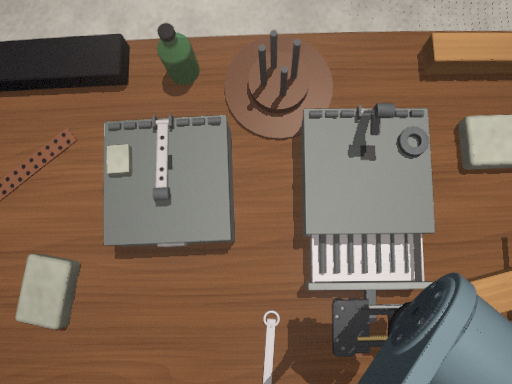

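The stay stands up (roller at (167,106) in the scene view), the drawer is open with its front at row 287 in the top view, the ring is still on the lid and the other stay is down at (162,160). The gripper is clear. I'll do one numeric check of the opening, then hand in.

```bash
python3 -c "
from h import *
print('front edge shut',onz('top',(368,239),100),'now',onz('top',(368,288),100))
print('roller',tri((167,106),(386,111)))
print(bot.job_done())"
```

```text
front edge shut [ 513.47521184 -187.01937816  100.        ] now [ 429.91592274 -183.02945317  100.        ]
roller (array([ 695.36163667, -194.99357341,  249.59637783]), np.float64(1.3338577956229631))
the job is handed in; nothing more can be done
None
```

The job is done and handed in at about 13 s of the 45 s allowed. I gripped the drawer chest's stay by its roller, swung it up and let go. I then pulled the drawer out by its tab, released it and moved the gripper up clear.

- **Stay:** after release the roller measured at (695, −195, 250) mm. That is about 1.15 rad, and it held there by itself.
- **Drawer:** the front edge moved about 84 mm of the 90 mm travel, matching the commanded pull. It stayed out when I let go.
- **Other chest and loose items:** the last pictures show the other stay down and the loose items still on the lids.
- **Forces:** the contact force stayed under 10 N in every reading I took.
- **Disagreement:** before the first move, the two cameras differed by about 5–7 mm in y on the lid and roller. I relied on the top view. The grip widths (25.8 mm on the roller, 17.5 mm on the pull) matched the sizes given, so both grasps were good.

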